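Take the spun tube from the angle rotor and hold it upright

ROBOT

A 7-joint arm with a two-finger parallel gripper is mounted at the origin on the work surface; the furniture and walls round the work are solid. World frame = base frame: x ahead of the robot, y to its left, z up, the work surface at z = 0. Lengths are in m, angles in rad, forces in N, time in s.
With the tool pointing down it reaches from about 0.4 to 0.925 m from the base axis. Payload 4.1 kg.
Tool frame: the origin (TCP) lies between the finger pads, 19 mm behind the fingertips; this is the grasp point; z points along the fingers, y is the line along which they close (so a half turn about z gives the same grasp; the last joint's range is limited). The gripper opens to 85 mm and grips with 20 to 120 N. Pads are 22 mm wide; open, the fingers measure 114 mm over their backs; the gripper's body (76 mm by 85 mm) begins 54 mm behind the grasp point. The pads swing forward as they close: fully open they stand 13 mm farther back than shut.
Start: joints at [1.129, 0.398, 0.045, 1.537, -0.019, 1.207, -0.051], TCP at [0.219, -0.612, 0.25] pointing down, gripper open.
Joint ranges: [-2.82, 2.82], [-0.49, 2.23], [-1.37, 1.46], [0, 2.46], [-1.36, 4.5], [0.23, 2], [-2.94, 2.94]. Speed limits (rad/s): [2.57, 2.57, 3.14, 3.14, 3.14, 3.14, 3.14].

INTERFACE

Orientations are given as a unit quaternion [x, y, z, w].
In Python, from station import bot, viewer gives the robot as it stands.
- The arm moves only by the tool send_path, called after ">>>" by a JSON object that holds its "name" and its "arguments", one argument or row to a line. Schema: {"type":"object","properties":{"moves":{"type":"array","items":{"type":"object","properties":{"trans":{"type":"array","items":{"type":"number"},"minItems":3,"maxItems":3},"rot":{"type":"array","items":{"type":"number"},"minItems":3,"maxItems":3}},"additionalProperties":false},"minItems":1,"maxItems":12},"jaw":{"type":"number"},"grip_n":{"type":"number"},"only":{"type":"string"},"quiet":{"type":"boolean"},"lines":{"type":"string"}},"required":["moves"],"additionalProperties":false}. moves is a list of rows, 1 to 12 of them, each an object with the fields trans (a list: dx, dy, dz in shares of the most that a row can go, 1 being 50 mm), rot (a list: a rotation vector rx, ry, rz in rad); a field left out counts as zero; each row shifts and turns the commanded pose from where the row before left it, along the tool's axes as they then stand; what a row does not reach is not made up. A row lasts 1/10 s, in which the tool goes at most 0.05 m and 0.15 rad, less where a joint would pass 70% of its speed; a pose out of reach is approached as far as the arm can. jaw is the opening from 0.0 (shut) to 1.0 (fully open), set as the call begins (left out keeps the last). The fingers move at their own pace and stop on an object; grip_n is the grip in N (left out, the last holds). Time passes only in rows, so rows that do not move let the fingers close. The tool returns the time, the measured TCP pose, the force, the opening and the grip force at its end. only (a regular expression) keeps the lines of the reply that match it, lines (a string "A,B") keeps lines A to B, and quiet returns only ok. Input that does not fit is refused with a message, and nothing moves.
- bot.state(): the state, without advancing time (a new reading comes with each control period).
- viewer.camera(name): name is "scene" or "top"; returns a dict with "img" (400x640x3 uint8, red, green, blue), "fx", "fy", "cx", "cy" (pixels), "R" (3x3) and "t" (3): a world point X has camera coordinates R X + t. Camera axes: x right, y down, z forward; pixel columns grow to the right and rows downward; lengths in m; the calibration is good to about 2 mm. A picture is of the moment at which its call begins. There is no depth.
- bot.finish_job(): hands the job in; it is judged then, once.
The state is a dict: "time_s": time; "qpos": joint angles; "joint_velocities": joint speeds; "joint_efforts": joint torques, N m; "tool_pos": TCP position; "orientation": TCP orientation; "ft_force": force on the tool from outside, world axes, zero at the start; "moment": the same for the moment, N m; "width": opening from 0.0 (shut) to 1.0 (fully open); "grasp_force": force on a finger pad.
Only numpy, scipy, OpenCV 4.12 (cv2) and the standard library are available. Lean on these libraries where they do the work, as an engineer would, in place of code of your own. Each camera call takes 0.05 s, during which the arm holds its last target. There are 200 camera calls.

TASK

The run is over and the centrifuge's lid is open. Draw the blue-capped tube gently out of its slanted rotor sleeve and turn it upright, never tipping it further over than it lay in the rotor; finish while still holding it in the gripper, upright and still, its lower end at least 4 cm above the rim of the centrifuge drum. Leave the white-capped balance tube seated in its sleeve and disturb none of the things standing round the centrifuge.

Things in the scene. Friction and masses are not known exactly. Their poses are not given: they have to be found in the camera images.
- sample_tube: Sealed translucent tube, ribbed BLUE cap, 102 mm long, 30 g, body 16 mm across. Origin: centre of its lower tip; z axis: up the tube to the cap. At the start it sits loosely (1 mm play) in a rotor sleeve 62 mm deep, leaning 40 degrees, cap towards the spindle, tip outwards, in the far half of the rotor (up to 65 degrees to either side). It must travel 62 mm along its axis to come free.
- sample_tube_cap (a point): Centre of the top of the blue cap. The cap is 20 mm across and 17 mm tall; cap and tube stand 40 mm out of the sleeve along the tube's axis. There is room to grip it from above with the tool pointing down along the tube's axis or up to 20 degrees steeper, the fingers closing sideways, square to the plane in which the tube leans.
- balance_tube: The same tube with a WHITE cap, seated in the sleeve straight across the hub and leaning 40 degrees the other way; the tops of the two caps are about 93 mm apart. Origin at its lower tip (99 mm above the bench while seated), z axis towards its cap.
- rotor: Aluminium hub with six steel sleeves 60 degrees apart, slanted 40 degrees, 18 mm wide inside, collars 28 mm across, mouths about 147 mm above the bench. Turns freely about the upright spindle (friction 0.01 N m). Origin on the spindle 85 mm above the bench, z up, x towards the blue-capped tube's sleeve. Hub nut up to 146 mm above the bench.
- centrifuge: White round bench centrifuge, fixed: drum 294 mm across, rim 170 mm above the bench, bowl 274 mm across. Origin on the bench under the spindle, z up; console (125 mm high, to 190 mm out) on its -x side. Clear lid 276 mm across stands open on the +x side: hinge 164 mm from the spindle at 180 mm height, leaning 17 degrees outwards, top 450 mm above the bench. Caps reach 184 mm above the bench.
- rack: Yellow tube rack lying on the bench right of the centrifuge, 254 x 92 x 42 mm; a bystander. Origin at the centre of its underside.
- beaker: Glass beaker, 72 mm across, 88 mm tall, left of the centrifuge; a bystander. Origin at the centre of its underside.
- flask: Conical glass flask, 61 mm across, 105 mm tall, left of the centrifuge; a bystander. Origin at the centre of its underside.
- jar: Clear jar with a red lid, 64 mm across, 85 mm tall, left of the centrifuge; a bystander. Origin at the centre of its underside.
Things that resemble listed ones, but are neither listed nor needed, are in the scene too. Leave any yellow look-alike of the sample_tube alone.

How it is judged:
On the way:
1. the blue-capped tube is drawn wholly out of its sleeve in the gripper (height (world z) of sample_tube above 0.15 m and contact force between sample_tube and the fingers above 0.5 N), for 0.1 s.
At the end, for the whole second after the job is handed in: The blue-capped tube is held in the fingers, cap up and within 7 degrees of upright, at rest, its lower tip at least 35 mm above the drum's rim (205 mm above the bench), touching neither the centrifuge nor the rotor; the white-capped tube is still seated in its sleeve (angle between sample_tube's own z axis and vertical below 0.12 rad and height (world z) of sample_tube above 0.205 m and contact force between sample_tube and the fingers above 0.5 N and contact force between sample_tube and centrifuge below 0.1 N and contact force between sample_tube and rotor below 0.1 N and linear speed of sample_tube below 0.03 m/s and height (world z) of balance_tube below 0.115 m); the arm keeps its last pose, push and grip.
It fails at once if the blue-capped tube is tipped further over than it lay in the rotor (more than 50 degrees from upright) (angle between sample_tube's own z axis and vertical above 0.873 rad).
It fails at once if the tube is forced against its sleeve or the centrifuge (more than 25 N) (contact force between sample_tube and rotor above 25 N or contact force between sample_tube and centrifuge above 25 N).
It fails at once if the white-capped balance tube is lifted in its sleeve by more than 15 mm (height (world z) of balance_tube above 0.115 m).
It fails at once if the rack, beaker, flask or jar is shifted by more than 30 mm (distance of any of rack, beaker, flask, jar from where it was at the start of the episode above 0.03 m).
It also fails if it takes over 48 s, if anything falls off the work surface, if the arm or the gripper's body presses on something with over 40 N, if the wrist force passes 120 N, or if a joint passes its speed limit or range.

## Working session

There is one attempt and no reset: what is moved stays moved. The work goes in short steps, Python scripts to look and compute and a tool call to move; the robot and the scene stay as the last step left them, time stands still between calls to the robot, and variables do not carry over. Pictures are saved under pics/ and viewed, at most 10 in all, crops included, and the job is handed in when it is done.

```bash
mkdir -p pics; cat > h.py <<'E'
import numpy as np,cv2
from station import bot,viewer
def cam(n):
    c=viewer.camera(n);c['R']=np.array(c['R']);c['t']=np.array(c['t']);return c
def ray(c,u,v):
    d=c['R'].T@np.array([(u-c['cx'])/c['fx'],(v-c['cy'])/c['fy'],1]);return -c['R'].T@c['t'],d/np.linalg.norm(d)
def plane(c,u,v,z):
    o,d=ray(c,u,v);return o+d*(z-o[2])/d[2]
def tri(c1,p1,c2,p2):
    o1,d1=ray(c1,*p1);o2,d2=ray(c2,*p2)
    s=np.linalg.lstsq(np.c_[d1,-d2],o2-o1,rcond=None)[0]
    a,b=o1+s[0]*d1,o2+s[1]*d2;return (a+b)/2,np.linalg.norm(a-b)
def proj(c,X):
    p=c['R']@np.array(X)+c['t'];return np.array([c['fx']*p[0]/p[2]+c['cx'],c['fy']*p[1]/p[2]+c['cy']])
E
python3 - <<'E'
from h import *
ims=[]
for n in('scene','top'):
    c=cam(n);cv2.imwrite(f'pics/{n}0.png',c['img'][:,:,::-1]);print(n,c['fx'],-c['R'].T@c['t'],c['R'][2])
print(bot.state())
E
```

```text
scene 387.00032296291346 [ 0.81592163 -0.54143699  1.01112421] [-0.30989196  0.40926355 -0.85817849]
top 379.349382810488 [ 0.28901579 -0.1031408   1.12536357] [ 0.20346932  0.02324378 -0.97880538]
{'time_s': 0.1, 'qpos': array([ 1.12901814,  0.39911699,  0.04501008,  1.5377436 , -0.01873589,
        1.20690657, -0.05068348]), 'joint_velocities': array([-0.00081112, -0.00273978, -0.00136977, -0.00570931, -0.00145476,
        0.00162002,  0.00048763]), 'joint_efforts': array([ 4.11122528e-03, -4.76259184e+01,  1.37057070e+00, -2.54949045e+01,
        1.20113327e-02,  5.05454125e-03, -1.12441418e-05]), 'tool_pos': array([ 0.21833925, -0.61166452,  0.24907208]), 'orientation': array([ 9.85336478e-01,  1.70620214e-01, -1.87737012e-04, -8.56316838e-04]), 'ft_force': array([0.32817737, 0.50214933, 0.584088  ]), 'moment': array([ 0.01418456, -0.00801978, -0.03258419]), 'grasp_force': 0.0, 'width': 1.001620678928011}
```

View pics/scene0.png

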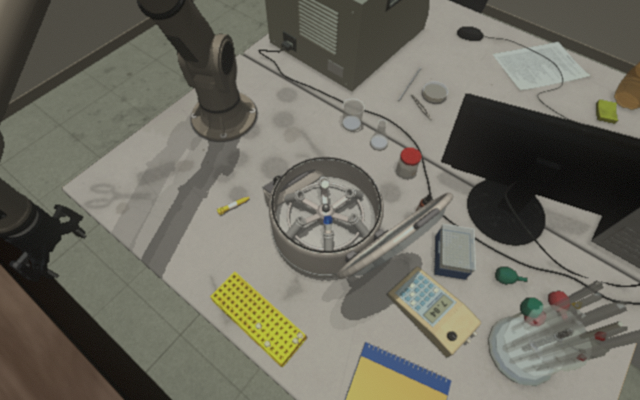

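View pics/top0.png

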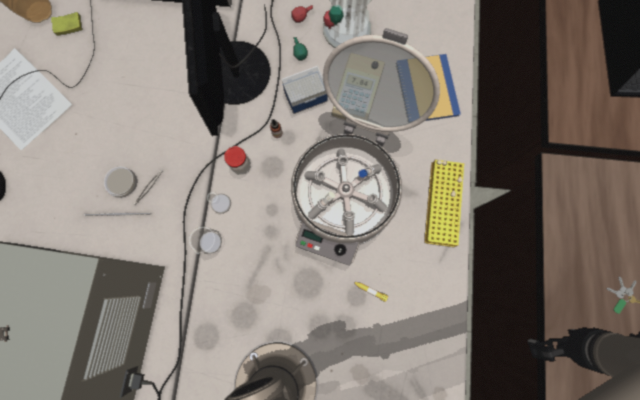

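The scene view shows the rotor centred near (326,215), with a blue spot at about (327,219). The top view shows the rotor near (346,188) and a blue cap at (363,174). There are two candidates: the blue cap in the rotor, top (363,174), and the yellow tube on the bench, top (371,291) / scene (233,205). The first fits because it has a blue cap and sits in the far half of the rotor. I'll measure it and confirm in one crop.

```bash
python3 - <<'E'
from h import *
C={n:cam(n) for n in('scene','top')}
tiles=[]
for n,(u,v) in(('scene',(327,212)),('top',(346,185))):
    c=C[n];im=c['img'];hsv=cv2.cvtColor(im,cv2.COLOR_RGB2HSV)
    m=cv2.inRange(hsv,(100,110,50),(130,255,255));k,l,s,ce=cv2.connectedComponentsWithStats(m)
    for i in range(1,k):
        if abs(ce[i][0]-u)<60 and abs(ce[i][1]-v)<60: print(n,s[i],ce[i].round(1))
    cr=im[v-50:v+50,u-50:u+50,::-1];tiles.append(cv2.resize(cr,(400,400),interpolation=cv2.INTER_CUBIC))
cv2.imwrite('pics/crop.png',np.hstack(tiles))
E
```

```text
scene [324 216   8   8  50] [327.5 219.7]
top [359 170   8   7  41] [362.6 173.1]
```

View pics/crop.png

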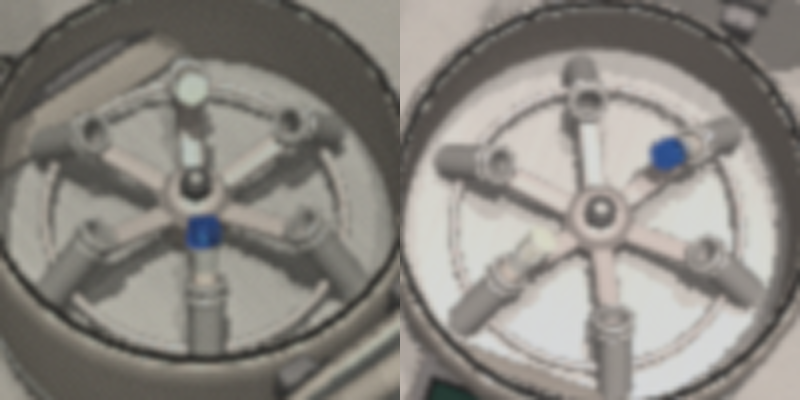

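The crop confirms it. The blue cap in the rotor is at scene (327.5,219.7) / top (362.6,173.1), the white balance cap is opposite at scene (324.5,184) / top (331,195), and the empty collars are visible.

```bash
python3 - <<'E'
from h import *
C={n:cam(n) for n in('scene','top')};s,t=C['scene'],C['top']
B,e=tri(s,(327.5,219.7),t,(362.6,173.1));print('blue',B,e)
W,e=tri(s,(324.5,184),t,(331.2,195.2));print('white',W,e)
N,e=tri(s,(326.2,208.2),t,(345.8,187.5));print('nut',N,e)
d=B-W;print('cap dir deg',np.degrees(np.arctan2(d[1],d[0])),np.linalg.norm(d),(B+W)/2)
P=lambda x,y:plane(t,296+x/4-100,135+y/4,.147)
S=lambda x,y:plane(s,277+x/4,162+y/4,.147)
for a,b,o in((P(588,97),P(613,322),-60),(P(495,162),P(712,250),60)):
    d=a-b;print('pair top',(a+b)/2,np.linalg.norm(d),np.degrees(np.arctan2(d[1],d[0])))
for a,b in((S(93,128),S(309,222)),(S(293,125),S(95,238))):
    d=a-b;print('pair scene',(a+b)/2,np.linalg.norm(d),np.degrees(np.arctan2(d[1],d[0])))
# drum rim ellipse centre top: from nut
print(bot.state()['tool_pos'])
E
```

```text
blue [ 0.57599056 -0.17662126  0.17029171] 0.0006995131131048009
white [ 0.50828557 -0.10052     0.17298316] 2.1758734294227792e-05
nut [ 0.54252626 -0.13711918  0.13462508] 0.0007597531311772533
cap dir deg -48.34147889271272 0.10189509752715818 [ 0.54213807 -0.13857063  0.17163744]
pair top [ 0.54071794 -0.13756315  0.147     ] 0.15469591778828393 11.304072657663825
pair top [ 0.5422622  -0.13910031  0.147     ] 0.15557367018980875 73.03973018101424
pair scene [ 0.54309388 -0.13539952  0.147     ] 0.15360616536452432 -168.54517751970033
pair scene [ 0.54429527 -0.14011809  0.147     ] 0.15247008075104285 71.06800692454765
[ 0.2184327  -0.61202699  0.24965995]
```

Units first: shifts go in shares of 50 mm. So -0.04 m is -0.8, 0.037 m is 0.74.

```bash
cat > rel.py <<'E'
import sys
from h import *
from scipy.spatial.transform import Rotation as Ro
az=np.radians(-48.3);r=np.array([np.cos(az),np.sin(az),0]);Z=np.array([0,0,1.])
u=np.cos(np.radians(40))*Z-np.sin(np.radians(40))*r
G=np.array([.5423,-.138,.171])+.0518*r
h=np.array([-r[1],r[0],0])
Rt=np.c_[np.cross(h,-u),h,-u]; Rd=np.c_[np.cross(h,-Z),h,-Z]
def rel(p,R):
    s=bot.state();R0=Ro.from_quat(s['orientation'])
    print('d',R0.inv().apply(p-s['tool_pos']).round(4),'rot',(R0.inv()*Ro.from_matrix(R)).as_rotvec().round(3),'t',s['time_s'],'q',s['qpos'].round(2),'ft',s['ft_force'].round(1))
if __name__=='__main__':
    rel(G+float(sys.argv[1])*u,Rd if len(sys.argv)>2 else Rt)
E
```

>>> {"name": "send_path", "arguments": {
  "moves": [
    {"trans": [0, 0, -0.8]},
    {"trans": [0, 0, -0.8]},
    {"trans": [0.74, -0.64, 0]},
    {"trans": [0.74, -0.64, 0]},
    {"trans": [0.74, -0.64, 0]},
    {"trans": [0.74, -0.64, 0]},
    {"trans": [0.74, -0.64, 0]},
    {"trans": [0.74, -0.64, 0]}
  ],
  "jaw": 1
}}

```text
time_s: 1.1
tool_pos: [0.3636, -0.3549, 0.3302]
orientation: [0.985, 0.171, 0.0, 0.0]
ft_force: [1.5, -0.4, -0.2]
width: 0.996
grasp_force: 0.0
```

```bash
python3 rel.py .16 d
```

```text
d [ 0.222  -0.1916  0.0365] rot [ 1.000e-03  1.000e-03 -1.956e+00] t 1.1 q [ 0.8   0.09 -0.12  1.75  0.01  1.3  -0.55] ft [ 1.5 -0.4 -0.2]
```

>>> {"name": "send_path", "arguments": {
  "moves": [
    {"trans": [0.74, -0.64, 0]},
    {"trans": [0.74, -0.64, 0]},
    {"trans": [0.74, -0.64, 0]},
    {"trans": [0.74, -0.64, 0]},
    {"trans": [0.74, -0.64, 0]},
    {"trans": [0.74, -0.64, 0]},
    {"rot": [0, 0, -0.15]},
    {"rot": [0, 0, -0.15]},
    {"rot": [0, 0, -0.15]},
    {"rot": [0, 0, -0.15]},
    {"rot": [0, 0, -0.15]},
    {"rot": [0, 0, -0.15]}
  ]
}}

```text
time_s: 2.3
tool_pos: [0.5075, -0.1013, 0.33]
orientation: [0.811, 0.585, -0.0, 0.0]
ft_force: [0.7, -0.3, -0.3]
width: 0.996
grasp_force: 0.0
```

```bash
python3 rel.py .16 d
```

```text
d [0.0016 0.0004 0.0364] rot [-0.    0.   -1.05] t 2.3 q [ 0.52  0.12 -0.45  1.72  0.06  1.31 -0.26] ft [ 0.7 -0.3 -0.3]
```

>>> {"name": "send_path", "arguments": {
  "moves": [
    {"rot": [0, 0, -0.15]},
    {"rot": [0, 0, -0.15]},
    {"rot": [0, 0, -0.15]},
    {"rot": [0, 0, -0.15]},
    {"rot": [0, 0, -0.15]},
    {"rot": [0, 0, -0.15]},
    {"rot": [0, 0, -0.15]},
    {}
  ]
}}

```text
time_s: 3.1
tool_pos: [0.5075, -0.1014, 0.33]
orientation: [0.412, 0.911, -0.0, 0.0]
ft_force: [0.7, -0.3, -0.4]
width: 0.998
grasp_force: 0.0
```

```bash
python3 rel.py .16;python3 rel.py .16 d
```

```text
d [0.0005 0.0016 0.0364] rot [-0.002 -0.698 -0.006] t 3.1 q [ 0.59  0.13 -0.53  1.72  0.07  1.31  0.77] ft [ 0.7 -0.3 -0.4]
d [0.0005 0.0016 0.0364] rot [-0.     0.    -0.006] t 3.1 q [ 0.59  0.13 -0.53  1.72  0.07  1.31  0.77] ft [ 0.7 -0.3 -0.4]
```

>>> {"name": "send_path", "arguments": {
  "moves": [
    {"rot": [0, -0.1, 0]},
    {"rot": [0, -0.1, 0]},
    {"rot": [0, -0.1, 0]},
    {"rot": [0, -0.1, 0]},
    {"rot": [0, -0.1, 0]},
    {"rot": [0, -0.1, 0]},
    {"rot": [0, -0.1, 0]},
    {}
  ]
}}

```text
time_s: 3.9
tool_pos: [0.5058, -0.0995, 0.3284]
orientation: [0.386, 0.857, -0.142, 0.312]
ft_force: [-0.0, -0.5, -1.0]
width: 0.994
grasp_force: 0.0
```

```bash
python3 rel.py .06
python3 - <<'E'
from h import *
t=cam('top');s=cam('scene')
tl=[cv2.resize(c['img'][v-75:v+75,u-100:u+100,::-1],(400,300)) for c,u,v in((s,327,205),(t,346,180))]
cv2.imwrite('pics/pre.png',np.hstack(tl))
E
```

```text
d [0.021  0.0021 0.1279] rot [-0.004  0.001 -0.002] t 3.9 q [ 0.5  -0.12 -0.69  2.11  0.7   0.87  0.13] ft [-0.  -0.5 -1. ]
```

View pics/pre.png

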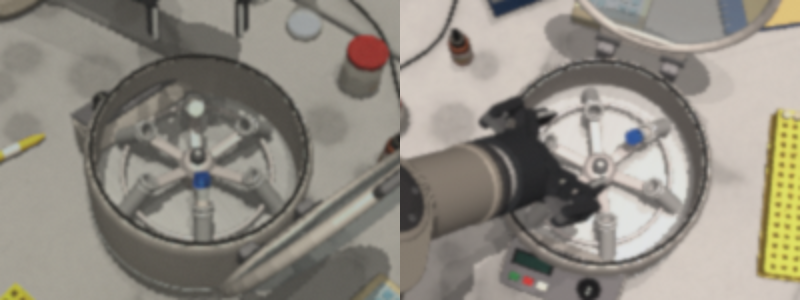

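The picture shows the gripper, tilted, standing over the hub in line with the blue cap, which is still seated at scene (328,219) / top (363,173).

In the tool's units: 0.001 m is 0.02, 0.032 m is 0.64.

>>> {"name": "send_path", "arguments": {
  "moves": [
    {"trans": [0.14, 0.02, 0.64]},
    {"trans": [0.14, 0.02, 0.64]},
    {"trans": [0.14, 0, 0.64]},
    {"trans": [0, 0, 0.64]},
    {}
  ],
  "jaw": 0.55
}}

```text
time_s: 4.5
tool_pos: [0.552, -0.1536, 0.2147]
orientation: [0.39, 0.856, -0.142, 0.309]
ft_force: [0.4, -0.3, -0.4]
width: 0.55
grasp_force: 0.0
```

```bash
python3 rel.py 0
```

```text
d [0.002  0.0037 0.0551] rot [-0.011 -0.005 -0.008] t 4.5 q [ 0.52  0.15 -0.67  2.17  1.09  0.75 -0.21] ft [ 0.4 -0.3 -0.4]
```

In the tool's units: 0.015 m is 0.3, 0.012 m is 0.24.

>>> {"name": "send_path", "arguments": {
  "moves": [
    {"trans": [0.02, 0.04, 0.3], "rot": [-0.005, 0, -0.004]},
    {"trans": [0.02, 0.04, 0.3], "rot": [-0.006, -0.005, -0.004]},
    {"trans": [0, 0, 0.24]},
    {"trans": [0, 0, 0.16]},
    {"trans": [0, 0, 0.1]},
    {}
  ]
}}

```text
time_s: 5.1
tool_pos: [0.579, -0.1729, 0.1756]
orientation: [0.382, 0.857, -0.139, 0.316]
ft_force: [-0.5, -0.3, 0.6]
width: 0.547
grasp_force: 0.0
```

```bash
python3 rel.py 0
python3 - <<'E'
from h import *
from rel import G,u,h as hh
t=cam('top');s=cam('scene')
print([proj(c,G) for c in(s,t)])
tl=[cv2.resize(c['img'][int(v)-38:int(v)+37,int(x)-50:int(x)+50,::-1],(400,300),interpolation=cv2.INTER_CUBIC) for c,x,v in((s,327,215),(t,360,175))]
cv2.imwrite('pics/at.png',np.hstack(tl))
E
```

```text
d [ 0.002  -0.0042  0.0043] rot [0.007 0.007 0.002] t 5.1 q [ 0.51  0.26 -0.63  2.16  1.27  0.72 -0.33] ft [-0.5 -0.3  0.6]
[array([327.88697216, 219.72250178]), array([362.76278322, 172.8425557 ])]
```

View pics/at.png

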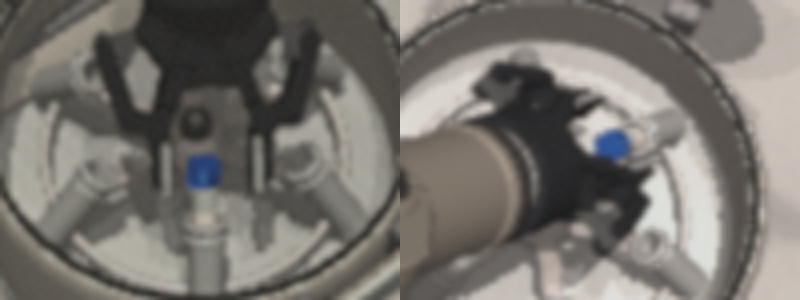

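The cap (scene ~(328,220)) lies between the fingers, about 4 mm off centre, which agrees with the computed y error. I'll centre it and close.

In the tool's units: -0.002 m is -0.04, 0.002 m is 0.04.

>>> {"name": "send_path", "arguments": {
  "moves": [
    {"trans": [0.02, -0.04, 0.04], "rot": [0.003, 0.003, 0]},
    {"trans": [0.02, -0.04, 0.04], "rot": [0.003, 0.003, 0]},
    {},
    {}
  ]
}}

```text
time_s: 5.6
tool_pos: [0.5763, -0.1759, 0.1709]
orientation: [0.383, 0.858, -0.14, 0.312]
ft_force: [-0.8, 0.3, -1.0]
width: 0.553
grasp_force: 0.0
```

```bash
python3 rel.py 0
```

```text
d [-0.0007 -0.0002  0.0005] rot [0.001 0.001 0.004] t 5.6 q [ 0.51  0.27 -0.63  2.16  1.28  0.72 -0.33] ft [-0.8  0.3 -1. ]
```

>>> {"name": "send_path", "arguments": {
  "moves": [
    {},
    {},
    {},
    {},
    {},
    {},
    {},
    {}
  ],
  "jaw": 0,
  "grip_n": 25
}}

```text
time_s: 6.4
tool_pos: [0.5765, -0.1758, 0.171]
orientation: [0.383, 0.858, -0.14, 0.313]
ft_force: [-1.3, 0.8, 0.7]
width: 0.223
grasp_force: 24.3
```

```bash
python3 rel.py 0
```

```text
d [-0.0006 -0.0004  0.0006] rot [0.001 0.001 0.004] t 6.4 q [ 0.51  0.27 -0.63  2.16  1.28  0.72 -0.33] ft [-1.3  0.8  0.7]
```

>>> {"name": "send_path", "arguments": {
  "moves": [
    {"trans": [0, 0, -0.06]},
    {"trans": [0, 0, -0.06]},
    {"trans": [0, 0, -0.06]},
    {"trans": [0, 0, -0.06]},
    {"trans": [0, 0, -0.06]},
    {}
  ],
  "grip_n": 25
}}

```text
time_s: 7.0
tool_pos: [0.57, -0.1684, 0.1829]
orientation: [0.382, 0.858, -0.14, 0.313]
ft_force: [-0.3, -0.1, -1.1]
width: 0.224
grasp_force: 24.4
```

```bash
python3 rel.py .015
```

```text
d [-0.0005 -0.0005  0.0009] rot [0.002 0.001 0.004] t 7.0 q [ 0.51  0.23 -0.64  2.17  1.23  0.73 -0.3 ] ft [-0.3 -0.1 -1.1]
```

Force stays small and the pull is on line, so I'll continue.

In the tool's units: -0.004 m is -0.08.

>>> {"name": "send_path", "arguments": {
  "moves": [
    {"trans": [0, 0, -0.08]},
    {"trans": [0, 0, -0.08]},
    {"trans": [0, 0, -0.08]},
    {"trans": [0, 0, -0.08]},
    {"trans": [0, 0, -0.08]},
    {"trans": [0, 0, -0.08]},
    {}
  ]
}}

```text
time_s: 7.7
tool_pos: [0.5598, -0.1568, 0.2014]
orientation: [0.382, 0.858, -0.14, 0.313]
ft_force: [-0.3, 0.4, 0.0]
width: 0.222
grasp_force: 24.4
```

```bash
python3 rel.py .039
```

```text
d [-0.0004 -0.0006  0.0011] rot [0.002 0.002 0.004] t 7.7 q [ 0.52  0.18 -0.66  2.17  1.16  0.74 -0.25] ft [-0.3  0.4  0. ]
```

In the tool's units: -0.004 m is -0.08.

>>> {"name": "send_path", "arguments": {
  "moves": [
    {"trans": [0, 0, -0.08]},
    {"trans": [0, 0, -0.08]},
    {"trans": [0, 0, -0.08]},
    {"trans": [0, 0, -0.08]},
    {"trans": [0, 0, -0.08]},
    {"trans": [0, 0, -0.08]},
    {"trans": [0, 0, -0.08]},
    {"trans": [0, 0, -0.08]},
    {"trans": [0, 0, -0.08]},
    {"trans": [0, 0, -0.08]},
    {}
  ]
}}

```text
time_s: 8.8
tool_pos: [0.5427, -0.1376, 0.2321]
orientation: [0.382, 0.858, -0.14, 0.313]
ft_force: [-0.2, -0.1, -0.4]
width: 0.225
grasp_force: 24.4
```

```bash
python3 rel.py .079
python3 - <<'E'
from h import *
t=cam('top');s=cam('scene')
tl=[cv2.resize(c['img'][int(v)-75:int(v)+75,int(x)-100:int(x)+100,::-1],(400,300),interpolation=cv2.INTER_CUBIC) for c,x,v in((s,327,205),(t,355,175))]
cv2.imwrite('pics/out.png',np.hstack(tl))
E
```

```text
d [-0.0004 -0.0006  0.0011] rot [0.002 0.002 0.004] t 8.8 q [ 0.52  0.1  -0.69  2.18  1.03  0.76 -0.16] ft [-0.2 -0.1 -0.4]
```

View pics/out.png

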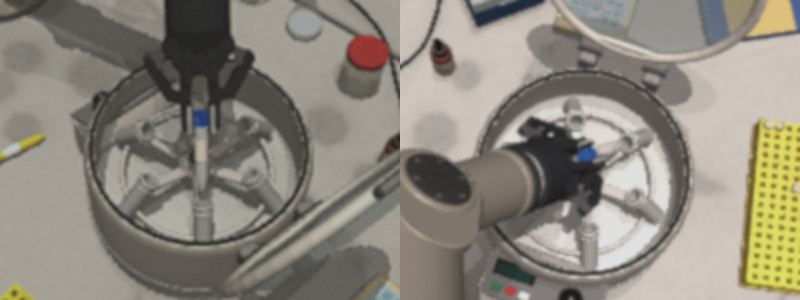

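The blue tube hangs in the gripper clear of its collar (scene cap ~(327,190), body down to ~(327,227)). The gripper hides the white cap for now. I'll lift straight up, then turn it upright.

In the tool's units: -0.013 m is -0.26, -0.015 m is -0.3.

>>> {"name": "send_path", "arguments": {
  "moves": [
    {"trans": [-0.12, 0, -0.16]},
    {"trans": [-0.26, 0, -0.3]},
    {"trans": [-0.26, 0, -0.3]},
    {"trans": [-0.26, 0, -0.3]},
    {"trans": [-0.26, 0, -0.3]},
    {"trans": [-0.26, 0, -0.3]},
    {"trans": [-0.12, 0, -0.16]},
    {}
  ]
}}

```text
time_s: 9.7
tool_pos: [0.5435, -0.1381, 0.3521]
orientation: [0.383, 0.858, -0.14, 0.314]
ft_force: [1.6, 1.0, -0.6]
width: 0.218
grasp_force: 24.4
```

```bash
python3 rel.py .1 d
```

```text
d [ 0.0776 -0.0008  0.0712] rot [0.001 0.701 0.003] t 9.7 q [ 0.57 -0.07 -0.67  2.02  0.7   0.86  0.24] ft [ 1.6  1.  -0.6]
```

>>> {"name": "send_path", "arguments": {
  "moves": [
    {"rot": [0, 0.04, 0]},
    {"rot": [0, 0.07, 0]},
    {"rot": [0, 0.07, 0]},
    {"rot": [0, 0.07, 0]},
    {"rot": [0, 0.07, 0]},
    {"rot": [0, 0.07, 0]},
    {"rot": [0, 0.07, 0]},
    {"rot": [0, 0.07, 0]},
    {"rot": [0, 0.07, 0]},
    {"rot": [0, 0.06, 0]},
    {"rot": [0, 0.04, 0]},
    {}
  ]
}}

```text
time_s: 10.9
tool_pos: [0.5428, -0.1396, 0.3484]
orientation: [0.408, 0.913, -0.001, -0.003]
ft_force: [-0.6, -0.5, 0.2]
width: 0.219
grasp_force: 24.4
```

```bash
python3 rel.py .1 d
python3 - <<'E'
from h import *
t=cam('top');s=cam('scene')
tl=[cv2.resize(c['img'][int(v)-112:int(v)+113,int(x)-150:int(x)+150,::-1],(400,300),interpolation=cv2.INTER_CUBIC) for c,x,v in((s,327,190),(t,355,175))]
cv2.imwrite('pics/up.png',np.hstack(tl))
E
```

```text
d [0.0135 0.001  0.1008] rot [-0.003 -0.004  0.001] t 10.9 q [ 0.65  0.21 -0.57  1.59  0.12  1.37  0.8 ] ft [-0.6 -0.5  0.2]
```

View pics/up.png

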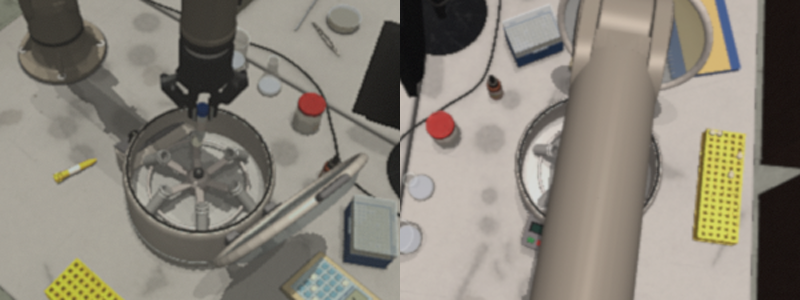

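The tube looks upright below the gripper (scene cap ~(328,160)). I'll check its lean against the projected vertical and look for the white tube.

>>> {"name": "send_path", "arguments": {
  "moves": [
    {},
    {}
  ]
}}

```text
time_s: 11.2
tool_pos: [0.5426, -0.1375, 0.3506]
orientation: [0.407, 0.913, -0.001, -0.001]
ft_force: [1.0, -0.4, -0.3]
width: 0.225
grasp_force: 24.4
```

```bash
python3 - <<'E'
from h import *
s=cam('scene');p=bot.state()['tool_pos']
a,b=proj(s,p+[0,0,.0085]),proj(s,p-[0,0,.0935]);print(a,b,proj(s,[.508,-.1,.173]))
x,v=327,185;k=8
c=cv2.resize(s['img'][v-37:v+38,x-50:x+50,::-1],(800,600),interpolation=cv2.INTER_CUBIC)
for q in(a,b): cv2.circle(c,tuple(int(i) for i in (q-[x-50,v-37])*k),5,(0,0,255),1)
cv2.imwrite('pics/fin.png',c)
E
```

```text
[329.20933288 156.27808454] [327.56742302 182.72877131] [324.53850453 183.80378557]
```

View pics/fin.png

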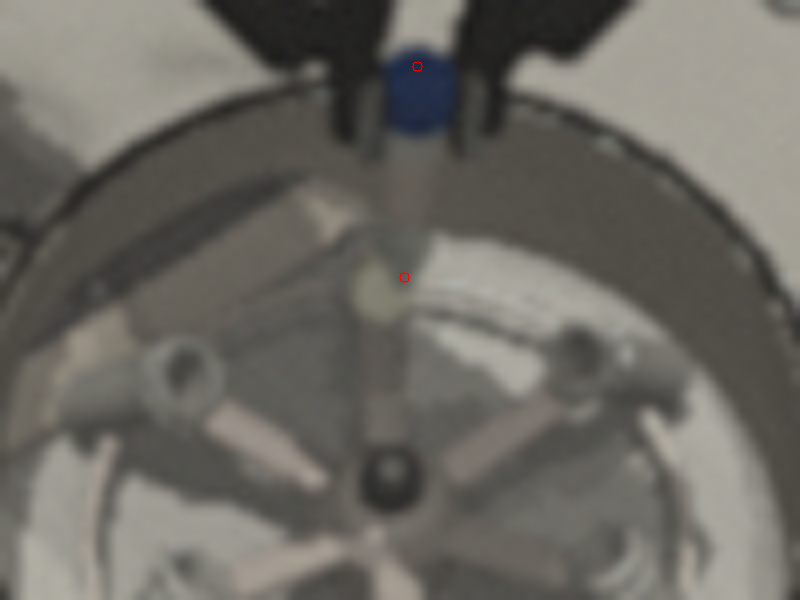

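The tube hangs from its cap (329,156) to its tip (~327,181), within about 1.5 px of the projected vertical. The white cap is still at (324,184), its seated position. I'll hand the job in.

```bash
python3 -c "
from station import bot
print(bot.finish_job())"
```

```text
the job is handed in; nothing more can be done
None
```

I drew the blue-capped tube out of its sleeve and handed the job in at about 11 s, with the tube still held in the gripper and upright to within about 3 degrees; its tip was about 8 cm above the rim, the white-capped tube was still seated, and I saw nothing round the centrifuge move (the judge's verdict was not shown).

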